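# Show the apprentice the next job: ring tin, then anvil horn

### The arm

A 6-joint arm with a two-finger parallel gripper is mounted at the origin on the work surface. World frame = base frame: x ahead of the robot, y to its left, z up, the work surface at z = 0. Lengths are in m, angles in rad, forces in N, time in s.
With the tool pointing down it reaches from about 0.35 to 0.975 m from the base axis. Payload 17.4 kg.
Tool frame: the origin (TCP) lies midway between the tips of the shut fingers; the grasp point (between the pads) lies 19 mm behind it; z points along the fingers, y is the line along which they close (so a half turn about z gives the same grasp; the last joint's range is limited). The gripper opens to 85 mm and grips with 20 to 120 N. Pads are 22 mm wide; open, the fingers measure 114 mm over their backs; the gripper's body (76 mm by 85 mm) begins 54 mm behind the grasp point. The pads swing forward as they close: fully open they stand 13 mm farther back than shut.
Start: joints at [-1.279, 0.116, 1.442, -0, 1.584, -0.038], TCP at [0.219, -0.639, 0.231] pointing down, gripper open.
Joint ranges: [-2.83, 2.83], [-0.83, 2.19], [0.07, 2.5], [-1.14, 4.28], [0.01, 3], [-2.97, 2.97]. Speed limits (rad/s): [1.89, 1.89, 2.22, 3.14, 3.14, 3.14].

### API

Orientations are given as [roll, pitch, yaw] about the fixed x, y, z axes, in that order (R = Rz(yaw) Ry(pitch) Rx(roll)).
In Python, from bench import bot, cams, ticket gives the robot as it stands. The module is installed in compiled form; this text tells all that it offers.
- The arm moves only by the shell command python3 -m inch 'ROWS'. ROWS is text: rows parted by semicolons, each of 5 numbers parted by spaces: the closure in counts, from 0 (fully open) to 255 (shut), then the shift along the tool's x, y, z in cm, then the turn about the tool's z in rad. A call has exactly 10 rows; each row is the pose to reach, as a shift and turn from the pose commanded when the call began, along the tool's axes at that moment; what a row does not reach only later rows make up. A row lasts 1/10 s, in which the tool goes at most 50 mm and 8.59 degrees, less where a joint would pass 70% of its speed; a pose out of reach is approached as far as the arm can. A call with a gripper value outside its range is refused whole. The fingers move at their own pace and stop on an object; the grip force is fixed at half the most. Time passes only in rows, so rows that repeat a pose let the fingers close, or fill a call up. It gives the time, the measured TCP pose, the force, the opening and the grip force at its end, in the units of the state.
- bot.get_obs(): the state, without advancing time (a new reading comes with each control period).
- cams.camera(name): name is "side" or "top"; returns a dict with "image" (420x560x3 uint8, blue, green, red), "range_z" (420x560 float32, m along the optical axis (not along the pixel's ray), 0 where there is no reading), "vertical_fov" (degrees; the focal length in pixels is half the picture's height over the tangent of half this angle, whatever the lens; pixels are square), "cx", "cy" (the principal point, pixels), "R" (3x3) and "t" (3): a world point X has camera coordinates R X + t. Camera axes: x right, y down, z forward; pixel columns grow to the right and rows downward; lengths in m; the calibration is good to about 2 mm. A picture is of the moment at which its call begins.
- ticket.close_job(): hands the job in; it is judged then, once.
The state is a dict: "t": time; "joint_positions": joint angles; "joint_vel": joint speeds; "tau": joint torques, N m; "eef_pos": TCP position; "eef_rot": TCP orientation; "contact_force": force on the tool from outside, world axes, zero at the start; "moment": the same for the moment, N m; "gripper_width": finger opening in m; "gripper_force": force on a finger pad.
Only numpy, scipy, OpenCV 4.12 (cv2) and the standard library are available. Lean on these libraries where they do the work, as an engineer would, in place of code of your own. Each camera call takes 0.05 s, during which the arm holds its last target. There are 200 camera calls.

### The job

Show the apprentice the next job without touching anything: with the fingertips two to four centimetres above it, point from above at the middle of the lid of the middle-sized of the three round tins (the jump rings are in it) and stay there for two seconds; then point in the same way at the tip of the round, pointed horn of the small anvil (where the rings are to be shaped), stay there for two seconds and finish still pointing there. Travel well above everything, and do not come down over either of the other two tins or over the square end of the anvil.

Things in the scene. Friction and masses are not known exactly. Their poses are not given: they have to be found in the camera images.
- tin_medium_lid (a point): Centre of the top of the lid of the middle-sized round, closed metal tin: 66 mm in diameter, 26 mm high, standing loose on the bench, z axis up. The three tins are of the same bare metal; which of them stands where changes.
- tin_small_lid (a point): Centre of the top of the lid of the smallest tin: 46 mm in diameter, 24 mm high, loose.
- tin_large_lid (a point): Centre of the top of the lid of the largest tin: 84 mm in diameter, 28 mm high, loose.
- anvil: Small steel anvil screwed to a wooden block (85 x 75 x 30 mm), fixed to the bench; 86 mm high, 159 mm long and at most 32 mm wide above the block. Origin: centre of the block's underside, on the bench. x axis: along the anvil towards the horn tip, z up. The horn ends 87 mm from the origin along +x, the square end 72 mm along -x. Any yaw.
- horn_tip (a point): Top of the anvil's round horn, 7 mm back from its pointed end: 80 mm along the anvil's x axis from its origin, 80 mm above the bench (the metal there lies up to 2 mm lower than this point).
- heel_top (a point): Top face of the anvil at its square end, opposite the horn: 62 mm along the anvil's -x, 86 mm above the bench.
- bur_block: Bystander: round wooden block 62 mm in diameter and 34 mm high with small steel burs standing in it, 80 mm high in all, loose. Origin: centre of the underside.
- oil_bottle: Bystander: small brown glass bottle, closed, 40 mm in diameter, 75 mm high, loose. Origin: centre of the underside.
- hammer: Bystander: small hammer with a wooden handle, 230 mm long, lying on the bench, loose.
- caliper: Bystander: digital caliper 200 mm long, lying flat, 12 mm high, loose.
- graver: Bystander: engraving tool with a dark wooden handle, 102 mm long, 24 mm high, lying among the tins, loose.
- bench_block: Bystander: square steel block 60 x 60 x 22 mm, loose. Origin: centre of the underside.
- ring_cone: Bystander: upright wooden ring cone, 52 mm wide at the foot, 78 mm high, loose. Origin: centre of the underside.

How it is judged:
By the outcome, as a careful person would: the job done as asked, in the order asked, and still so for the second after the job is handed in, with the robot touching nothing.
It also fails if it takes over 45 s, if anything falls off the work surface, if the arm or the gripper's body presses on something with over 40 N, if the wrist force passes 120 N, or if a joint passes its speed limit or range.

## Working session

There is one attempt and no reset: what is moved stays moved. The work goes in short steps, Python scripts to look and compute and a shell command to move; the robot and the scene stay as the last step left them, time stands still between calls to the robot, and variables do not carry over. Pictures are saved under pics/ and viewed, at most 10 in all, crops included, and the job is handed in when it is done.

```bash
mkdir -p pics; cat > h.py <<'E'
import numpy as np,cv2
from bench import bot,cams,ticket
def snap(n,f):
    c=cams.camera(n); cv2.imwrite(f'pics/{f}.png',c['image']); np.savez(f'{f}.npz',**c); return c
def world(c):
    h,w=c['range_z'].shape; f=h/2/np.tan(np.radians(float(c['vertical_fov']))/2)
    u,v=np.meshgrid(np.arange(w),np.arange(h)); z=c['range_z']
    P=np.stack([(u-c['cx'])/f*z,(v-c['cy'])/f*z,z],-1)
    W=(P-c['t'])@c['R']; W[z==0]=np.nan; return W
E
python3 - <<'E'
from h import *
for n in('top','side'):
    c=snap(n,n+'1'); print(n,c['vertical_fov'],c['cx'],c['cy'],-c['R'].T@c['t'])
print(bot.get_obs())
E
```

```text
top 49.890860342349235 281.68080779306973 210.1831255962676 [0.46912783 0.02172151 1.13804655]
side 55.33084305122649 281.6239402928546 210.52768256121223 [0.30148295 0.77334211 0.57260617]
{'t': 0.1, 'joint_positions': array([-1.27881963e+00,  1.16428087e-01,  1.44219735e+00, -3.10398541e-05,
        1.58397277e+00, -3.78145192e-02]), 'joint_vel': array([ 8.62787546e-04, -9.70594774e-04, -1.63084053e-03,  5.97175371e-04,
       -6.64649743e-04, -6.16437929e-05]), 'tau': array([ 2.99749561e-03, -7.33669567e+01, -6.33788753e+01, -3.61156106e-05,
        5.29197569e-03, -2.98049338e-05]), 'eef_pos': array([ 0.2185223 , -0.63847624,  0.23064338]), 'eef_rot': array([-3.14058665e+00, -6.99978550e-06,  3.29790817e-01]), 'contact_force': array([ 0.60396823, -0.47787213, -0.53562239]), 'moment': array([ 0.05727399, -0.00651347, -0.00553682]), 'gripper_force': 0.0, 'gripper_width': 0.08519212133867846}
```

View pics/top1.png

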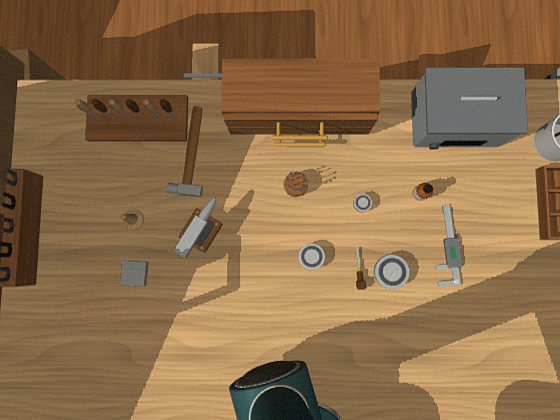

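View pics/side1.png

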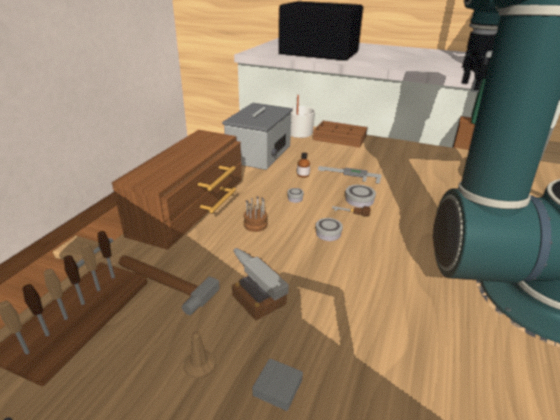

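The top view shows the medium tin at (312,256), the small one at (363,202) and the large one at (392,271). The anvil's horn points to about (212,201) and its square end is at (185,250). Next I'll measure these from the depth data.

```bash
python3 - <<'E'
from h import *
c=dict(np.load('top1.npz')); W=world(c)
for n,(u,v) in dict(med=(312,256),small=(363,202),large=(392,271)).items():
    S=W[v-28:v+29,u-28:u+29].reshape(-1,3); S=S[(S[:,2]>.017)&(S[:,2]<.04)]
    ctr=W[v,u]; S=S[np.hypot(*(S-ctr)[:,:2].T)<.05]
    (x,y),r=cv2.minEnclosingCircle(S[:,:2].astype(np.float32)); print(n,ctr,x,y,r,S.mean(0),np.median(S[:,2]))
S=W[190:270,165:232].reshape(-1,3); T=S[(S[:,2]>.06)&(S[:,2]<.1)]
m=T[:,:2].mean(0); d=np.linalg.svd(T[:,:2]-m,full_matrices=False)[2][0]; d*=np.sign(d[0]); s=(T[:,:2]-m)@d
print('axis',m,d,np.degrees(np.arctan2(d[1],d[0])),s.min(),s.max(),len(T))
for a in np.arange(-.09,.1,.01):
    k=abs(s-a)<.005
    if k.any(): print(round(a,3),T[k].mean(0).round(4),T[k,2].max().round(4),k.sum(),np.ptp((T[k,:2]-m)@[-d[1],d[0]]).round(3))
print('max heights', np.nanmax(W[90:300,80:480,2]))
B=S[(S[:,2]>.024)&(S[:,2]<.036)]; print('block',cv2.minAreaRect(B[:,:2].astype(np.float32)))
img=c['image'][175:285,150:260]; cv2.imwrite('pics/anv.png',cv2.resize(img,(600,600),interpolation=cv2.INTER_CUBIC))
E
```

```text
med [ 0.4852051  -0.03250025  0.02622831] 0.48432713747024536 -0.030523238703608513 0.032925933599472046 [ 0.48430943 -0.03040333  0.02550965] 0.0254251000275519
small [ 0.61911262 -0.15900851  0.02552331] 0.6180363297462463 -0.1574278026819229 0.022823955863714218 [ 0.61796739 -0.15739505  0.02361673] 0.02364929560450079
large [ 0.45011756 -0.22594795  0.02963243] 0.44836634397506714 -0.22556743025779724 0.04225898161530495 [ 0.44843349 -0.22458943  0.02748961] 0.027560501224729188
axis [0.54245051 0.24673836] [ 0.85923446 -0.511582  ] -30.76926382190859 -0.06676978950898159 0.09083331149447696 834
-0.07 [0.4867 0.2823 0.0849] 0.0883 10 0.028
-0.06 [0.4909 0.2778 0.0836] 0.0897 66 0.032
-0.05 [0.4994 0.2725 0.0841] 0.091 65 0.031
-0.04 [0.5077 0.2668 0.0838] 0.0888 65 0.032
-0.03 [0.5168 0.2622 0.0841] 0.0907 65 0.032
-0.02 [0.5251 0.257  0.0838] 0.0901 63 0.031
-0.01 [0.5337 0.2517 0.0839] 0.0896 66 0.033
-0.0 [0.5424 0.2465 0.0836] 0.089 65 0.032
0.01 [0.5513 0.2418 0.0839] 0.0886 63 0.032
0.02 [0.5594 0.2359 0.0835] 0.0888 64 0.031
0.03 [0.568  0.2314 0.084 ] 0.0888 58 0.032
0.04 [0.5769 0.2264 0.0813] 0.0873 44 0.024
0.05 [0.5854 0.221  0.0809] 0.0863 42 0.021
0.06 [0.5941 0.2165 0.0805] 0.0874 36 0.02
0.07 [0.6025 0.2113 0.0796] 0.0849 30 0.016
0.08 [0.6108 0.2061 0.0778] 0.0812 23 0.012
0.09 [0.6184 0.2031 0.0764] 0.0798 9 0.007
max heights 0.15707340207555115
block ((0.5787468552589417, 0.25453466176986694), (0.17364589869976044, 0.10684784501791), 16.009672164916992)
```

View pics/anv.png

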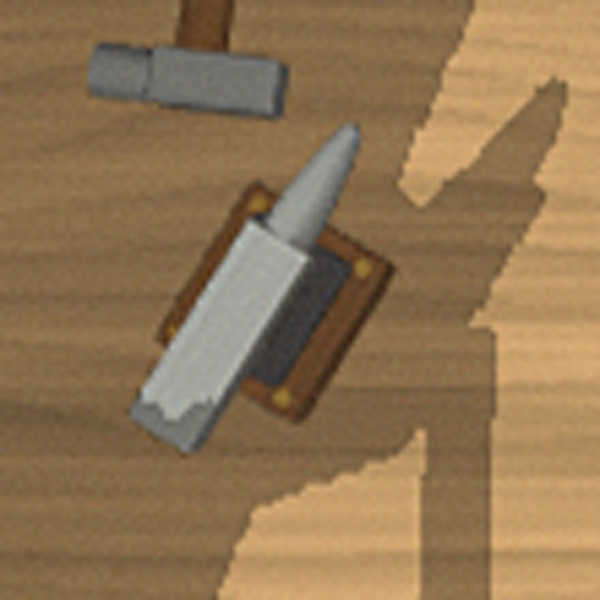

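The anvil crop shows the horn tip at crop pixel (353,127), full-image (215,198), with the heel at the lower left. That matches the depth fit. Targets are the lid at (0.484, -0.0305, 0.026) and the horn tip at (0.6146, 0.2037, 0.080). I'll close the fingers and travel level at 0.23 m.

```bash
python3 -m inch '255 1 -1.1 0 0; 255 3 -3.3 0 0; 255 5.5 -6 0 0; 255 8 -8.7 0 0; 255 10.5 -11.5 0 0; 255 13 -14.2 0 0; 255 15.5 -16.9 0 0; 255 18 -19.6 0 0; 255 20.5 -22.4 0 0; 255 22.4 -24.5 0 0'; python3 -m inch '255 2.2 -2.5 0 0; 255 4.7 -5.2 0 0; 255 7.2 -8 0 0; 255 9.7 -10.7 0 0; 255 12.2 -13.4 0 0; 255 14.7 -16.1 0 0; 255 17.2 -18.8 0 0; 255 19.7 -21.5 0 0; 255 21.7 -23.7 0 0; 255 22.4 -24.4 0 0'; cat > to.py <<'E'
from h import *
import sys
from scipy.spatial.transform import Rotation as R
o=bot.get_obs(); r=R.from_euler('xyz',o['eef_rot'])
for g in([.4843,-.0305,.056],[.6146,.2037,.11]): print((r.inv().apply(np.array(g)-o['eef_pos'])*100).round(2))
print(o['t'],o['eef_pos'],o['eef_rot'],o['joint_positions'],o['gripper_width'])
E
python3 to.py
```

```text
t: 1.1
eef_pos: [0.3515, -0.3317, 0.2312]
eef_rot: [3.141, -0.0, 0.331]
contact_force: [0.3, -0.4, -0.0]
gripper_width: 0.0001
gripper_force: 0.0
t: 2.1
eef_pos: [0.4841, -0.0282, 0.231]
eef_rot: [-3.141, 0.0, 0.332]
contact_force: [-0.6, -1.0, -0.3]
gripper_width: 0.0001
gripper_force: 0.0
[-0.05  0.23 17.5 ]
[ 19.91 -17.66  12.11]
2.1 [ 0.48408193 -0.02822089  0.2309761 ] [-3.14103027e+00  6.16734568e-05  3.32359795e-01] [-1.11131926e-01 -3.06885621e-01  1.83546217e+00  4.81950921e-04
  1.61331312e+00  1.12732504e+00] 7.381446698978108e-05
```

```bash
python3 -m inch '255 0 0 1 0; 255 0 0 3 0; 255 0 0 5.5 0; 255 0 0 8 0; 255 0 0 10.5 0; 255 0 0 13 0; 255 0 0 15 0; 255 0 0 16.5 0; 255 0 0 17.2 0; 255 0 0 17.5 0';  python3 -m inch '255 0 0 0 0; 255 0 0 0 0; 255 0 0 0 0; 255 0 0 0 0; 255 0 0 0 0; 255 0 0 0 0; 255 0 0 0 0; 255 0 0 0 0; 255 0 0 0 0; 255 0 0 0 0'; python3 to.py; python3 -c "
from h import *
snap('side','side2');c=snap('top','top2')
a=cv2.imread('pics/side2.png')[150:300,250:450]; cv2.imwrite('pics/s2.png',cv2.resize(a,(800,600),interpolation=cv2.INTER_CUBIC))"
```

```text
t: 3.1
eef_pos: [0.4838, -0.0313, 0.0558]
eef_rot: [-3.141, 0.001, 0.329]
contact_force: [0.1, 0.6, 0.1]
gripper_width: -0.0
gripper_force: 0.0
t: 4.1
eef_pos: [0.4841, -0.0309, 0.0563]
eef_rot: [-3.142, 0.0, 0.33]
contact_force: [-0.7, 0.0, 0.2]
gripper_width: -0.0
gripper_force: 0.0
[ 0.03 -0.03  0.03]
[ 19.94 -17.97  -5.37]
4.1 [ 0.48409421 -0.0309101   0.05628647] [-3.14156223e+00  1.82547171e-05  3.29791286e-01] [-1.16369442e-01 -2.02692340e-01  2.04001648e+00  2.02875159e-05
  1.30429811e+00  1.12463026e+00] -6.918777980739481e-06
```

View pics/s2.png

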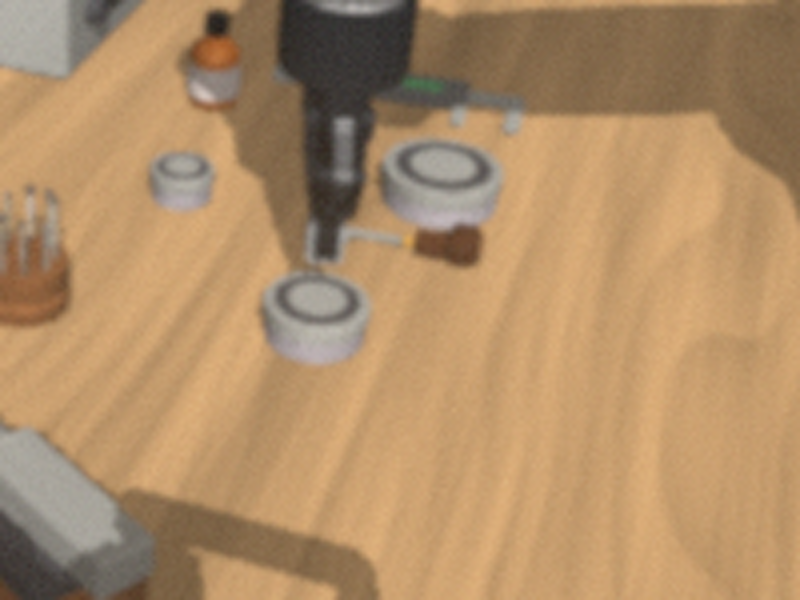

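The side crop shows the fingertip at (322,262), directly above the medium lid's centre at (317,297), with a gap of about 3 cm. I'll dwell here, then rise, cross and come down over the horn.

```bash
python3 -m inch '255 0 0 0 0; 255 0 0 0 0; 255 0 0 0 0; 255 0 0 0 0; 255 0 0 0 0; 255 0 0 0 0; 255 0 0 0 0; 255 0 0 0 0; 255 0 0 0 0; 255 0 0 0 0'; python3 -m inch '255 0 0 0 0; 255 0 0 0 0; 255 0 0 0 0; 255 0 0 0 0; 255 0 0 0 0; 255 0 0 0 0; 255 0 0 0 0; 255 0 0 0 0; 255 0 0 0 0; 255 0 0 0 0'; python3 -m inch '255 0 0 -1 0; 255 0 0 -3 0; 255 0 0 -5.5 0; 255 0 0 -8 0; 255 0 0 -10.5 0; 255 0 0 -13 0; 255 0 0 -15 0; 255 0 0 -16.5 0; 255 0 0 -17.2 0; 255 0 0 -17.5 0'; python3 -m inch '255 1 -0.9 0 0; 255 3 -2.7 0 0; 255 5.5 -5 0 0; 255 8 -7.2 0 0; 255 10.5 -9.5 0 0; 255 13 -11.7 0 0; 255 15.5 -14 0 0; 255 18 -16.2 0 0; 255 19.4 -17.5 0 0; 255 19.9 -18 0 0'; python3 -m inch '255 0 0 0 0; 255 0 0 0 0; 255 0 0 1 0; 255 0 0 3 0; 255 0 0 5.5 0; 255 0 0 8 0; 255 0 0 10 0; 255 0 0 11.3 0; 255 0 0 11.9 0; 255 0 0 12.1 0'; python3 to.py;  python3 -c "
from h import *
snap('side','side3');snap('top','top3')
a=cv2.imread('pics/side3.png')[200:350,170:370]; cv2.imwrite('pics/s3.png',cv2.resize(a,(800,600),interpolation=cv2.INTER_CUBIC))"
```

```text
t: 5.2
eef_pos: [0.4841, -0.0309, 0.0563]
eef_rot: [-3.142, 0.0, 0.33]
contact_force: [0.3, 0.3, -0.1]
gripper_width: -0.0001
gripper_force: 0.0
t: 6.2
eef_pos: [0.4841, -0.0309, 0.0563]
eef_rot: [-3.142, 0.0, 0.33]
contact_force: [0.1, -0.3, -0.2]
gripper_width: 0.0001
gripper_force: 0.0
t: 7.2
eef_pos: [0.4841, -0.0309, 0.2318]
eef_rot: [3.141, -0.0, 0.33]
contact_force: [-0.7, 0.0, 0.2]
gripper_width: -0.0001
gripper_force: 0.0
t: 8.2
eef_pos: [0.6142, 0.2061, 0.2293]
eef_rot: [-3.141, 0.002, 0.331]
contact_force: [0.5, -0.4, 0.3]
gripper_width: 0.0002
gripper_force: 0.0
t: 9.2
eef_pos: [0.614, 0.2035, 0.1101]
eef_rot: [-3.142, 0.0, 0.329]
contact_force: [0.3, 0.6, 0.3]
gripper_width: 0.0001
gripper_force: 0.0
[-19.84  17.95   5.42]
[0.06 0.   0.01]
9.2 [0.61400765 0.20354933 0.11014313] [-3.14159159e+00  8.48060139e-05  3.29413322e-01] [ 2.80678575e-01  1.12886645e-01  1.64361236e+00 -3.12135129e-06
  1.38517840e+00  1.52206216e+00] 8.946610139996912e-05
```

View pics/s3.png

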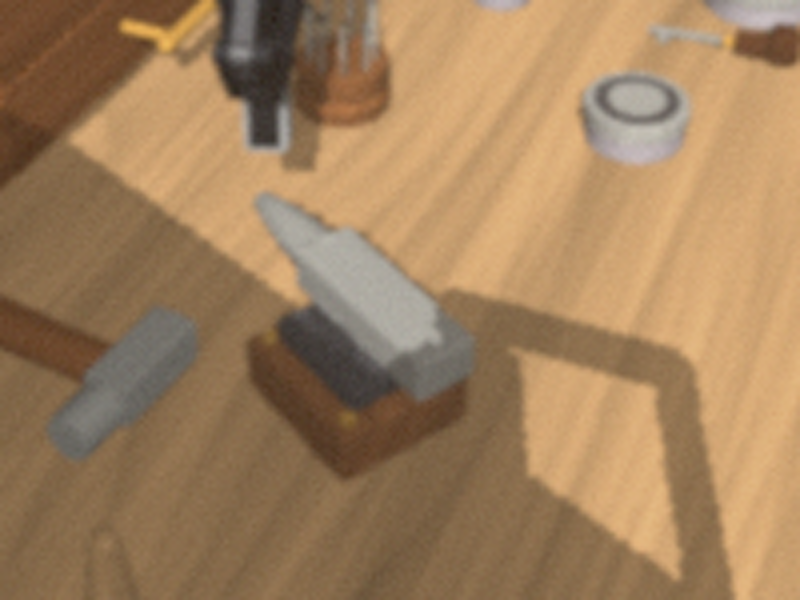

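The fingertip, at (267,150) in the crop, is right above the horn tip at (262,197), with a gap of about 3 cm and nothing touching. I'll dwell and hand in.

```bash
for i in 1 2 3; do python3 -m inch '255 0 0 0 0; 255 0 0 0 0; 255 0 0 0 0; 255 0 0 0 0; 255 0 0 0 0; 255 0 0 0 0; 255 0 0 0 0; 255 0 0 0 0; 255 0 0 0 0; 255 0 0 0 0'; done; python3 -c "
from bench import ticket; print(ticket.close_job())"
```

```text
t: 10.3
eef_pos: [0.6141, 0.2039, 0.1103]
eef_rot: [-3.142, -0.0, 0.33]
contact_force: [0.4, 0.2, 0.5]
gripper_width: 0.0001
gripper_force: 0.0
t: 11.3
eef_pos: [0.6141, 0.2038, 0.1103]
eef_rot: [3.142, 0.0, 0.33]
contact_force: [0.7, 0.6, -0.4]
gripper_width: 0.0003
gripper_force: 0.0
t: 12.3
eef_pos: [0.6141, 0.2039, 0.1103]
eef_rot: [3.142, 0.0, 0.33]
contact_force: [-0.3, 0.3, -0.5]
gripper_width: -0.0001
gripper_force: 0.0
the job is handed in; nothing more can be done
None
```

The arm pointed at the middle of the medium tin's lid and then at the horn tip, each from about 3 cm above for about 3 s and with no sign of contact; it was still pointing at the horn when I handed the job in at about 12 s.

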